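# Meter one milling ball into a beaker

### The job

Stand the small beaker upright on the bench under the lip of the ball dispenser's chute and let go of it. Then press the dispenser's plunger down once until it bottoms firmly on its stop, hold it there for about a second, and let it spring all the way back, so that exactly one ball ends up in the beaker. Press with care, never harder than 25 N, do not touch the balls and leave the other glassware and bottles alone.

Things in the scene. Friction and masses are not known exactly. Their poses are not given: they have to be found in the camera images.
- dispenser: Ball dispenser fixed to the bench: grey base plate 105x100x10 mm, two aluminium cheeks (52x50 mm over both, 164 mm high), white push knob on top. A steel chute 19 mm wide slopes down at 6 degrees to a free lip 85 mm in front (-x) of the plunger axis. Balls wait in it behind the plunger's gate. Each full stroke lets one out. Origin: on the bench, on the plunger axis; +x to its back, z up.
- plunger: Sprung plunger, moves straight down; origin at the dispenser's when up. Takes about 2 N to start, 0.25 N more per mm; the gate opens at about 12.5 mm. The hidden stop is set anew each time, at 14.5 to 22 mm: there the push, till then below 8.5 N, rises steeply, over 15 N per mm. 11 to 18 N in all is right (at least 2 N must bear on the stop), over 25 N too much. Springs back.
- knob_top (a point): Centre of the flat top of the plunger's white round knob (36 mm across, 14 mm tall, on a 10 mm stem), 212 mm above the bench when up.
- stop_block: Fixed steel block inside the housing that carries the adjustable rubber-faced stop, 16 mm behind the plunger axis, its foot 88 mm above the bench. Out of sight; its pose does not tell how the stop is set.
- outlet (a point): Middle of the chute's lip, on the chute floor, 72 mm above the bench; the lip's underside is at 69 mm, its side walls reach 80 mm. Balls leave along the dispenser's -x and are about 21 mm further out when they have fallen to the height of the beaker's rim.
- drop_point (a point): Point on the bench 19 mm out (dispenser -x) from below the lip: the best place for the centre of the beaker (12 mm off still catches the ball).
- beaker: The small clear glass beaker, 47 mm across, 58 mm high, open at the top, rim overlapping the lip by 4 mm when it stands at the drop point. Origin: centre of its underside, z up. Stands alone 240 to 320 mm to the left or right of the middle of the bench.
- ball_1: Steel milling ball 12 mm across, 10 g, the foremost in the chute, resting on the gate 87 mm above the bench. Origin: its centre.
- ball_2: The same, second in the chute. Origin: its centre.
- ball_3: The same, third in the chute. Origin: its centre.
- flask: Bystander: conical glass flask 64 mm across, 105 mm high, standing to the left or right of the dispenser. Origin: centre of its underside.
- jar: Bystander: screw-cap jar 64 mm across, 110 mm high, behind on the right. Origin: centre of its underside.
- amber: Bystander: dark glass bottle 48 mm across, 100 mm high, behind on the left. Origin: centre of its underside.
Things that resemble listed ones, but are neither listed nor needed, are in the scene too. Of the things that look like the beaker, the middle-sized one is meant.

How it is judged:
By the outcome, as a careful person would: the job done as asked, in the order asked, and still so for the second after the job is handed in, with the robot touching nothing.
It also fails if it takes over 61 s, if anything falls off the work surface, if the arm or the gripper's body presses on something with over 40 N, if the wrist force passes 120 N, or if a joint passes its speed limit or range.

### The arm

A 7-joint arm with a two-finger parallel gripper is mounted at the origin on a cart in front of the work surface, level with it; the furniture and walls round the work are solid. World frame = base frame: x ahead of the robot, y to its left, z up, the work surface at z = 0. Lengths are in mm, angles in rad, forces in N, time in s.
With the tool pointing down it reaches from about 400 to 900 mm from the base axis. Payload 5.6 kg.
Tool frame: the origin (TCP) lies at the very end of the fingers, on their centre line; the grasp point (between the pads) lies 19 mm behind it; z points along the fingers, y is the line along which they close (so a half turn about z gives the same grasp; the last joint's range is limited). The gripper opens to 92 mm and grips with 3 to 60 N. Pads are 20 mm wide; open, the fingers measure 128 mm over their backs; the gripper's body (75 mm by 189 mm) begins 69 mm behind the grasp point.
Start: joints at [1.284, 0.468, -0.012, 1.603, 0.006, 1.071, -0.056], TCP at [156.862, -630.796, 214.592] pointing down, gripper open.
Joint ranges: [-2.53, 2.53], [-0.31, 2.02], [-1.57, 1.55], [0.28, 2.44], [-1.29, 4.43], [0.15, 1.84], [-2.92, 2.92]. Speed limits (rad/s): [2.57, 2.57, 3.14, 3.14, 3.14, 3.14, 3.14].

### API

Orientations are given as a rotation vector (axis times angle).
In Python, from workcell import get_obs, eyes, robot gives the robot as it stands. The module is installed in compiled form; this text tells all that it offers.
- The arm moves only by the tool apply_moves, never from a script. Its arguments are lists of equal length, an entry for each row: "rot": the turn, a rotation vector about the tool's x, y, z in rad, a list of three; "travel": the shift along the tool's x, y, z in m, a list of three; "claw": the closure, from 0 (fully open) to 1 (shut). A call has 1 to 8 rows; each row is the pose to reach, as a shift and turn from the pose commanded when the call began, along the tool's axes at that moment; what a row does not reach only later rows make up. A row lasts 1/10 s, in which the tool goes at most 50 mm and 8.59 degrees, less where a joint would pass 70% of its speed; a pose out of reach is approached as far as the arm can. A call with a gripper value outside its range is refused whole. The fingers move at their own pace and stop on an object; the grip force is fixed at half the most. Time passes only in rows, so rows that repeat a pose let the fingers close. It gives the time, the measured TCP pose, the force, the opening and the grip force at its end, in the units of the state.
- get_obs(): the state, without advancing time (a new reading comes with each control period).
- eyes.camera(name): name is "scene" or "side" or "wrist"; returns the picture (384x512x3 uint8, red, green, blue); there is no depth.
- eyes.calibration(name): a dict with "fx", "fy", "cx", "cy" (pixels), "T" (4x4, takes a point from camera to world coordinates). Camera axes: x right, y up, looking along -z (the intrinsics and any distortion apply to the point x, -y, -z); pixel columns grow to the right and rows downward; lengths in mm; the calibration is good to about 2 mm. A picture is of the moment at which its call begins: read the wrist's pose just before it. calibration takes no time and is no camera call; for the wrist camera it gives the pose at the moment of the call.
- robot.sign_off(): hands the job in; it is judged then, once.
The state is a dict: "time_s": time; "joints": joint angles; "dq": joint speeds; "tau": joint torques, N m; "position": TCP position; "tcp_rot": TCP orientation; "force": force on the tool from outside, world axes, zero at the start; "wrist_torque": the same for the moment, N m; "gripper_width": finger opening in mm; "finger_force": force on a finger pad.
Only numpy, scipy, OpenCV 4.12 (cv2) and the standard library are available. Lean on these libraries where they do the work, as an engineer would, in place of code of your own. Each camera call takes 0.05 s, during which the arm holds its last target. There are 200 camera calls.

## Working session

There is one attempt and no reset: what is moved stays moved. The work goes in short steps, Python scripts to look and compute and a tool call to move; the robot and the scene stay as the last step left them, time stands still between calls to the robot, and variables do not carry over. Pictures are saved under pics/ and viewed, at most 10 in all, crops included, and the job is handed in when it is done.

Besides the shell and the picture viewer there is one more tool, called after "Call:" as name(argument=value, ...), one argument or row to a line, values as JSON. apply_moves: Moves the arm, as the interface text tells. Its arguments: {"type":"object","properties":{"rot":{"type":"array"},"travel":{"type":"array"},"claw":{"type":"array"}},"required":["rot","travel","claw"]}

```bash
mkdir -p pics
cat > h.py <<'E'
import numpy as np, cv2
from workcell import get_obs, eyes, robot
def snap(n,f):
    c=eyes.calibration(n); im=eyes.camera(n); cv2.imwrite('pics/'+f,cv2.cvtColor(im,cv2.COLOR_RGB2BGR)); np.save('pics/'+f+'.npy',c,allow_pickle=True); return im,c
def load(f): return np.load('pics/'+f+'.npy',allow_pickle=True).item()
def ray(c,u,v):
    T=np.array(c['T']); d=T[:3,:3]@np.array([(u-c['cx'])/c['fx'],-(v-c['cy'])/c['fy'],-1]); return T[:3,3],d
def onz(c,u,v,z):
    o,d=ray(c,u,v); return o+d*(z-o[2])/d[2]
def proj(c,p):
    T=np.array(c['T']); q=T[:3,:3].T@(np.array(p,float)-T[:3,3]); return np.array([c['cx']+c['fx']*q[0]/-q[2], c['cy']-c['fy']*q[1]/-q[2]])
E
python3 - <<'E'
from h import *
a,c1=snap('scene','s1.png'); b,c2=snap('side','d1.png')
print({k:v for k,v in c1.items()},c2,get_obs())
cv2.imwrite('pics/both.png',np.vstack([cv2.imread('pics/s1.png'),cv2.imread('pics/d1.png')])[:, :][:768])
E
```

```text
{'fx': 460.6023815570235, 'fy': 460.6023815570235, 'cx': 251.73883447018935, 'cy': 192.95355826209598, 'T': array([[ 8.22959407e-01,  3.72405673e-01, -4.29012622e-01,
         6.98166112e+01],
       [-5.68055218e-01,  5.48931243e-01, -6.13178408e-01,
        -7.44127501e+02],
       [ 7.14731438e-03,  7.48323797e-01,  6.63295116e-01,
         9.34686358e+02],
       [ 0.00000000e+00,  0.00000000e+00,  0.00000000e+00,
         1.00000000e+00]])} {'fx': 387.59889064213377, 'fy': 387.59889064213377, 'cx': 255.99424854265212, 'cy': 191.20488891236752, 'T': array([[ 9.99718532e-01, -2.36959499e-02, -1.16558744e-03,
         5.97082384e+02],
       [ 1.27710438e-02,  5.78906747e-01, -8.15293738e-01,
        -9.71056984e+02],
       [ 1.99939260e-02,  8.15049373e-01,  5.79046425e-01,
         8.38215088e+02],
       [ 0.00000000e+00,  0.00000000e+00,  0.00000000e+00,
         1.00000000e+00]])} {'time_s': 0.1, 'joints': array([ 1.28400637,  0.46827412, -0.01160211,  1.60351669,  0.00595595,
        1.071403  , -0.05629187]), 'dq': array([-0.00094542, -0.00180183,  0.00033123, -0.00236688,  0.0009992 ,
        0.00091871,  0.00039398]), 'tau': array([ 6.90783090e-04, -5.21646595e+01, -1.26195900e-02, -2.44366300e+01,
       -5.67809644e-02,  1.41439194e-02,  9.68659879e-05]), 'position': array([ 156.71956234, -630.28846134,  213.75146129]), 'tcp_rot': array([-3.11676444e+00, -3.81687208e-01,  4.16686365e-04]), 'force': array([-0.02646383,  0.69290136, -0.4773096 ]), 'wrist_torque': array([0.02807411, 0.00434604, 0.01000228]), 'finger_force': 0.0, 'gripper_width': 92.17134679832652}
```

View pics/s1.png

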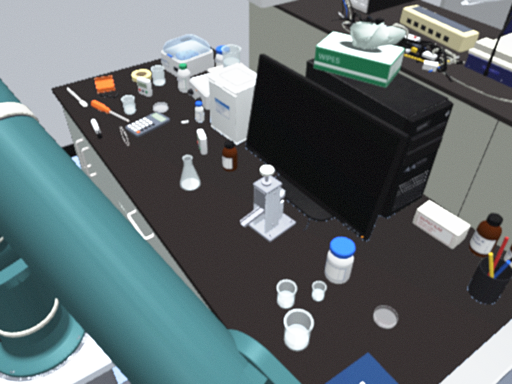

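View pics/d1.png

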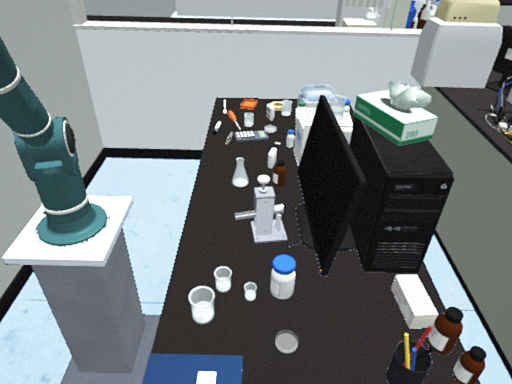

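The medium beaker is at scene (287,294) and side (223,279). It sits between the large one (297,330) and the small one (318,290). The dispenser is at scene (267,200), with its chute pointing left towards (247,218) and its knob at (267,171).

Run:
```python
import cv2,numpy as np
a=cv2.imread('pics/s1.png')[155:360,225:355]; b=cv2.imread('pics/d1.png')[165:330,180:310]
A=cv2.resize(a,None,fx=2.9,fy=2.9,interpolation=2); B=cv2.resize(b,None,fx=3.2,fy=3.2,interpolation=2)
o=np.zeros((600,800,3),np.uint8); o[:A.shape[0],:A.shape[1]]=A; o[:B.shape[0],384:384+B.shape[1]]=B[:600,:416]
cv2.imwrite('pics/crop1.png',o)
```

```text
(no output)
```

View pics/crop1.png

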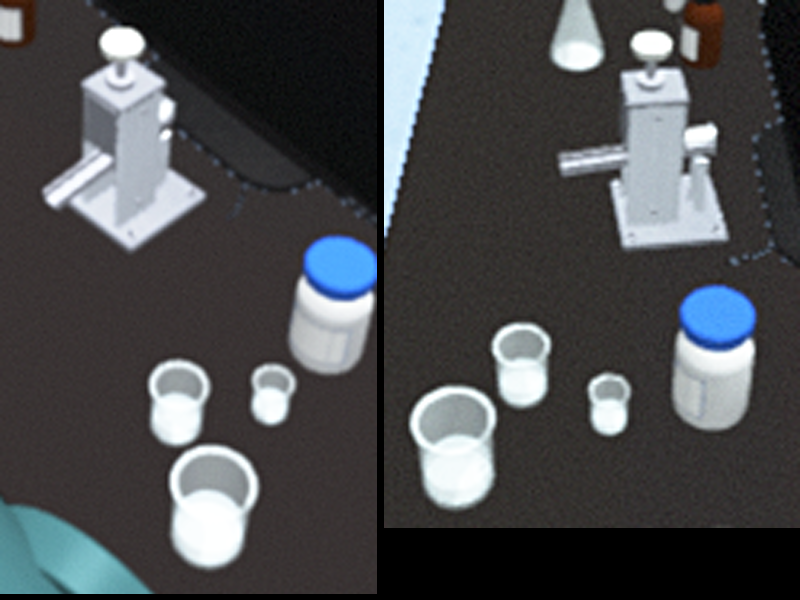

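Run:
```python
from h import *
s=load('s1.png');d=load('d1.png')
S=lambda x,y:(225+x/2.9,155+y/2.9); D=lambda x,y:(180+(x-384)/3.2,165+y/3.2)
np.set_printoptions(precision=1,suppress=True)
for n,a,b,z in [('beaker rim',(179,385),(522,344),58),('knob',(122,40),(652,42),212),('lip',(54,198),(562,166),75),('plate near',(132,246),None,10),('plate R',(206,193),(727,238),10),('plate nearleft',(132,246),(625,244),10),('small rim',(273,381),(610,390),45),('big rim',(213,483),(454,423),80),('jar top',(341,265),(718,316),110)]:
    print(n,onz(s,*S(*a),z), onz(d,*D(*b),z) if b else '')
    if b:
        o1,d1=ray(s,*S(*a));o2,d2=ray(d,*D(*b)); t=np.linalg.lstsq(np.c_[d1,-d2],o2-o1,rcond=None)[0]; p=o1+d1*t[0];q=o2+d2*t[1]; print('   tri',(p+q)/2,np.linalg.norm(p-q))
```

```text
beaker rim [ 515.1 -253.6   58. ] [ 515.5 -252.    58. ]
   tri [ 515.3 -253.2   58.5] 1.2338189396615176
knob [621.2 -22.3 212. ] [620.2 -22.2 212. ]
   tri [620.2 -23.5 213. ] 0.31144960571135316
lip [540.2 -36.   75. ] [537.1 -36.7  75. ]
   tri [537.7 -39.9  78.6] 1.6056191169122935
plate near [601.1 -75.9  10. ] 
plate R [702.3 -60.2  10. ] [700.3 -62.7  10. ]
   tri [700.7 -62.2  10.9] 2.321541079701793
plate nearleft [601.1 -75.9  10. ] [600.1 -74.8  10. ]
   tri [600.  -77.2  12.1] 0.28128568335434706
small rim [ 587.8 -286.5   45. ] [ 590.1 -287.9   45. ]
   tri [ 590.1 -284.4   41. ] 0.013061763619116498
big rim [ 470.4 -349.6   80. ] [ 472.8 -353.7   80. ]
   tri [ 472.2 -348.2   74.7] 2.0784839954307737
jar top [ 673.6 -262.3  110. ] [ 675.7 -265.   110. ]
   tri [ 676.4 -260.2  105.6] 0.9572248922144938
```

```bash
cat >> h.py <<'E'
from scipy.spatial.transform import Rotation as R
np.set_printoptions(precision=4,suppress=True)
def delta(p,yaw):
    o=get_obs(); Rc=R.from_rotvec(o['tcp_rot']); Rt=R.from_matrix(np.array([[np.cos(yaw),np.sin(yaw),0],[np.sin(yaw),-np.cos(yaw),0],[0,0,-1]]))
    print('travel',Rc.inv().apply(np.array(p)-o['position'])/1000,'rot',(Rc.inv()*Rt).as_rotvec(),'pos',o['position'])
E
python3 - <<'E'
from h import *
s=load('s1.png');d=load('d1.png')
print('flask',onz(s,190,186,5),onz(d,240,183,5),onz(s,188,157,105),onz(d,241,160,105))
delta([515,-253,190],.15)
E
```

```text
flask [531.5955 249.1338   5.    ] [536.9712 253.7288   5.    ] [541.1665 261.8885 105.    ] [540.8777 257.2473 105.    ]
travel [ 0.4387 -0.2796  0.0242] rot [-0.0016  0.0001  0.0937] pos [ 156.7196 -630.2885  213.7515]
```

Call:
apply_moves(
  rot=[
    [0, 0, 0.094],
    [0, 0, 0.094],
    [0, 0, 0.094],
    [0, 0, 0.094],
    [0, 0, 0.094],
    [0, 0, 0.094],
    [0, 0, 0.094],
    [0, 0, 0.094],
  ],
  travel=[
    [0.439, -0.28, 0.024],
    [0.439, -0.28, 0.024],
    [0.439, -0.28, 0.024],
    [0.439, -0.28, 0.024],
    [0.439, -0.28, 0.024],
    [0.439, -0.28, 0.024],
    [0.439, -0.28, 0.024],
    [0.439, -0.28, 0.024],
  ],
  claw=[0, 0, 0, 0, 0, 0, 0, 0],
)

```text
time_s: 0.9
position: [432.8, -339.3, 196.0]
tcp_rot: [-3.133, -0.235, 0.0]
force: [0.1, 0.1, -0.2]
gripper_width: 91.9
finger_force: 0.0
```

Run:
```python
from h import *
delta([515,-253,190],.15)
```

```text
travel [ 0.0941 -0.0731  0.006 ] rot [-0.0001  0.0003 -0.0005] pos [ 432.8398 -339.2608  195.9696]
```

Call:
apply_moves(
  rot=[
    [0, 0, 0],
    [0, 0, 0],
    [0, 0, 0],
    [0, 0, 0],
    [0, 0, 0],
    [0, 0, 0],
  ],
  travel=[
    [0.094, -0.073, 0.006],
    [0.094, -0.073, 0.006],
    [0.094, -0.073, 0.006],
    [0.094, -0.073, 0.006],
    [0.094, -0.073, 0.006],
    [0.094, -0.073, 0.006],
  ],
  claw=[0, 0, 0, 0, 0, 0],
)

```text
time_s: 1.5
position: [512.7, -256.6, 190.0]
tcp_rot: [3.132, 0.231, -0.002]
force: [0.3, 0.3, -0.7]
gripper_width: 92.0
finger_force: 0.0
```

Run:
```python
from h import *
im,c=snap('wrist','w1.png')
delta([515.3,-253,14],.15); print(c['T'],proj(c,[515.3,-253,58]),proj(c,[515.3,-253,0]),proj(c,[472,-350,75]))
```

```text
travel [ 0.0033 -0.0034  0.1761] rot [ 0.0006  0.0008 -0.0034] pos [ 512.6916 -256.6732  190.0997]
[[   0.1457    0.9588    0.2439  581.1053]
 [  -0.9893    0.1411    0.0361 -246.3705]
 [   0.0002   -0.2466    0.9691  359.6048]
 [   0.        0.        0.        1.    ]] [250.161  182.0654] [250.6294 171.4998] [341.0289 242.1936]
```

View pics/w1.png

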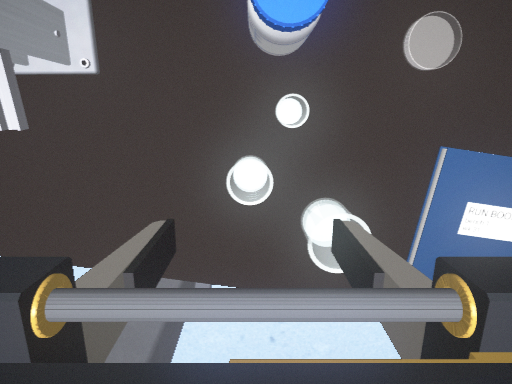

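Call:
apply_moves(
  rot=[
    [0, 0.13, 0],
    [0, 0.26, 0],
    [0, 0.26, 0],
    [0, 0.26, 0],
    [0, 0.26, 0],
    [0, 0.26, 0],
  ],
  travel=[
    [0.006, -0.003, 0.04],
    [0.006, -0.003, 0.09],
    [0.006, -0.003, 0.09],
    [0.006, -0.003, 0.09],
    [0.006, -0.003, 0.09],
    [0.006, -0.003, 0.09],
  ],
  claw=[0, 0, 0, 0, 0, 0],
)

```text
time_s: 2.15
position: [521.0, -251.8, 101.8]
tcp_rot: [-3.089, -0.232, -0.407]
force: [-0.1, 0.0, 0.3]
gripper_width: 92.0
finger_force: 0.0
```

Run:
```python
from h import *
o=get_obs(); Rc=R.from_rotvec(o['tcp_rot'])
def td(p): return Rc.inv().apply(np.array(p)-o['position'])/1000
x=np.array([.989,.149,0])
print(o['joints'],o['position'],Rc.as_matrix(), td(np.array([515.3,-253,15.6])+4.9*x))
s=load('s1.png');d=load('d1.png')
for n,a,b in [('nb',(372,234),(325,274)),('ft',(258,57),(325,97)),('nt',(405,150),(362,190))]:
    o1,d1=ray(s,*a);o2,d2=ray(d,*b); t=np.linalg.lstsq(np.c_[d1,-d2],o2-o1,rcond=None)[0]; p=o1+d1*t[0];q=o2+d2*t[1]; print(n,p,q)
```

```text
[ 0.7108  0.4303 -0.2815  2.024  -0.0694  0.487  -0.8966] [ 520.9655 -251.7798  101.7563] [[ 0.955   0.1491  0.2565]
 [ 0.1445 -0.9888  0.0367]
 [ 0.2591  0.0021 -0.9658]] [-0.0232  0.0002  0.083 ]
nb [ 789.4636 -253.9778   76.6725] [ 785.8322 -260.0529   70.1563]
ft [827.6904 313.1942 325.325 ] [829.8344 315.2854 331.6201]
nt [ 834.9127 -251.0356  321.4964] [ 840.0198 -244.8459  332.846 ]
```

Call:
apply_moves(
  rot=[
    [0, 0, 0],
    [0, 0, 0],
    [0, 0, 0],
    [0, 0, 0],
    [0, 0, 0],
    [0, 0, 0],
  ],
  travel=[
    [-0.009, 0, 0.03],
    [-0.017, 0, 0.06],
    [-0.023, 0, 0.083],
    [-0.023, 0, 0.083],
    [-0.023, 0, 0.083],
    [-0.023, 0, 0.083],
  ],
  claw=[0, 0, 0, 0, 0, 0],
)

```text
time_s: 2.75
position: [520.2, -251.6, 15.9]
tcp_rot: [-3.089, -0.233, -0.408]
force: [1.0, 0.7, -0.7]
gripper_width: 91.8
finger_force: 0.0
```

Call:
apply_moves(
  rot=[
    [0, 0, 0],
    [0, 0, 0],
    [0, 0, 0],
    [0, 0, 0],
    [0, 0, 0],
    [0, 0, 0],
    [0, 0, 0],
    [0, 0, 0],
  ],
  travel=[
    [0, 0, 0],
    [0, 0, 0],
    [0, 0, 0],
    [0, 0, 0],
    [0, 0, 0],
    [0, 0, 0],
    [0, 0, 0],
    [0, 0, 0],
  ],
  claw=[0.3, 0.5, 1, 1, 1, 1, 1, 1],
)

```text
time_s: 3.55
position: [518.6, -251.1, 14.0]
tcp_rot: [-3.087, -0.231, -0.404]
force: [0.5, -0.3, 0.4]
gripper_width: 44.8
finger_force: 29.9
```

Call:
apply_moves(
  rot=[
    [0, 0, 0],
    [0, 0, 0],
    [0, 0, 0],
    [0, 0, 0],
  ],
  travel=[
    [0.004, 0, -0.015],
    [0.008, 0, -0.029],
    [0.008, 0, -0.029],
    [0.008, 0, -0.029],
  ],
  claw=[1, 1, 1, 1],
)

```text
time_s: 3.95
position: [518.7, -251.0, 43.9]
tcp_rot: [-3.087, -0.232, -0.403]
force: [0.5, 0.2, -1.0]
gripper_width: 45.1
finger_force: 29.9
```

Run:
```python
from h import *
o=get_obs(); Rc=R.from_rotvec(o['tcp_rot'])
x=np.array([.989,.149,0])
print(o['position'],o['force'],o['gripper_width'])
off=np.array([518.6,-251.1])-[515.3,-253.] # tcp minus beaker while grasped
drop=np.array([517.7,-37.8,0])
print(Rc.inv().apply(drop-35*x+[off[0],off[1],o['position'][2]]-o['position'])/1000)
```

```text
[ 518.6931 -250.9773   43.9108] [ 0.5062  0.1993 -1.0472] 45.146964981460705
[-0.0006 -0.2123 -0.0002]
```

Call:
apply_moves(
  rot=[
    [0, 0, 0],
    [0, 0, 0],
    [0, 0, 0],
    [0, 0, 0],
    [0, 0, 0],
    [0, 0, 0],
    [0, 0, 0],
    [0, 0, 0],
  ],
  travel=[
    [0, -0.03, 0],
    [0, -0.065, 0],
    [0, -0.1, 0],
    [0, -0.135, 0],
    [0, -0.17, 0],
    [0, -0.2, 0],
    [0, -0.212, 0],
    [0, -0.212, 0],
  ],
  claw=[1, 1, 1, 1, 1, 1, 1, 1],
)

```text
time_s: 4.75
position: [486.2, -39.0, 43.3]
tcp_rot: [-3.086, -0.238, -0.4]
force: [-0.2, -0.5, -0.5]
gripper_width: 44.7
finger_force: 29.9
```

Run:
```python
from h import *
im,c=snap('side','d2.png'); s,_=snap('wrist','w2.png')
a=cv2.imread('pics/d2.png')[150:300,190:310]; b=cv2.imread('pics/w2.png')
A=cv2.resize(a,None,fx=3,fy=3,interpolation=2)
o=np.zeros((450,800,3),np.uint8);o[:,:360]=A;B=cv2.resize(b,(440,330));o[:330,360:]=B
cv2.imwrite('pics/c2.png',o)
delta([0,0,0],.15)
```

```text
travel [-0.4707 -0.114  -0.0797] rot [ 0.0001 -0.2592  0.0001] pos [487.0495 -41.5937  43.6231]
```

View pics/c2.png

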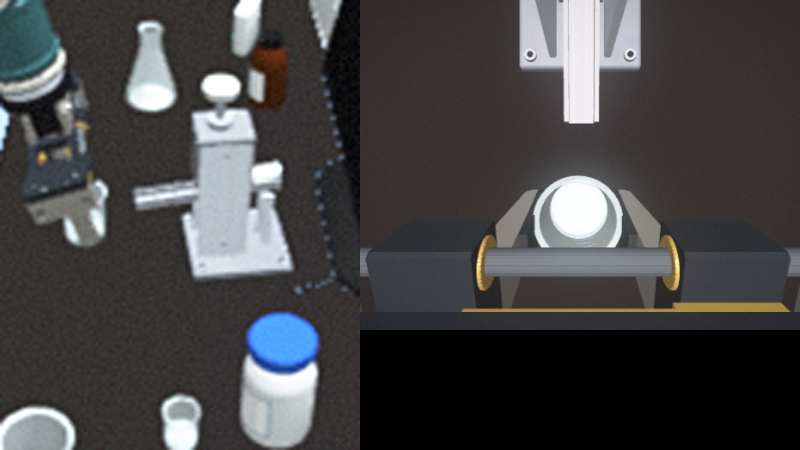

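Wrist crop: the chute lip is centred at about (581,122), which is wrist pixel (257,142), and its walls are vertical, so the yaw is right. The beaker is held upright, centred at u≈254.

Run:
```python
from h import *
c=load('w2.png'); l=onz(c,257,142,72); print('lip',l, 'rim far edge', onz(c,(578-360)/.859,177/.859,58+29),'ctr')
o=get_obs(); Rc=R.from_rotvec(o['tcp_rot']); p=o['position']; tz=Rc.as_matrix()[:,2]
x=np.array([.989,.149,0]); lip=np.array([l[0],l[1],0]); g=p-19*tz; print('grasp',g)
for D in (lip-19*x, np.array([517.7,-37.8,0])):
    d=D-g; d[2]=0; print('drop',D,'delta',d,Rc.inv().apply(d)/1000)
print(Rc.inv().apply([0,0,-1]))
```

```text
lip [536.2304 -34.8211  72.    ] rim far edge [505.2053 -37.926   87.    ] ctr
grasp [482.2349 -42.3193  61.9887]
drop [517.4394 -37.6521   0.    ] delta [35.2045  4.6672  0.    ] [0.0343 0.0007 0.0091]
drop [517.7 -37.8   0. ] delta [35.4651  4.5193  0.    ] [0.0345 0.0008 0.0092]
[-0.2563 -0.0001  0.9666]
```

Call:
apply_moves(
  rot=[
    [0, 0, 0],
    [0, 0, 0],
    [0, 0, 0],
    [0, 0, 0],
    [0, 0, 0],
    [0, 0, 0],
    [0, 0, 0],
    [0, 0, 0],
  ],
  travel=[
    [-0.0035, 0, 0.013],
    [-0.0068, 0, 0.0257],
    [-0.0068, 0, 0.0257],
    [0.001, 0.0002, 0.028],
    [0.012, 0.0005, 0.031],
    [0.022, 0.0007, 0.0335],
    [0.0276, 0.0008, 0.035],
    [0.0276, 0.0008, 0.035],
  ],
  claw=[1, 1, 1, 1, 1, 1, 1, 1],
)

```text
time_s: 5.65
position: [524.2, -36.5, 17.7]
tcp_rot: [-3.087, -0.232, -0.406]
force: [-0.3, -0.2, -1.7]
gripper_width: 45.4
finger_force: 29.9
```

Call:
apply_moves(
  rot=[
    [0, 0, 0],
    [0, 0, 0],
    [0, 0, 0],
    [0, 0, 0],
  ],
  travel=[
    [-0.0004, 0, 0.0015],
    [-0.0008, 0, 0.0029],
    [-0.0008, 0, 0.0029],
    [-0.0008, 0, 0.0029],
  ],
  claw=[1, 1, 1, 1],
)

```text
time_s: 6.05
position: [522.3, -36.9, 14.3]
tcp_rot: [-3.087, -0.232, -0.403]
force: [1.3, 0.8, -1.0]
gripper_width: 44.9
finger_force: 29.9
```

Run:
```python
from h import *
o=get_obs(); Rc=R.from_rotvec(o['tcp_rot']); p=o['position'];print(p,o['force'],'g',p-19*Rc.as_matrix()[:,2])
```

```text
[522.2602 -36.8577  14.27  ] [ 1.2842  0.7731 -1.0288] g [517.4391 -37.5851  32.6338]
```

Call:
apply_moves(
  rot=[
    [0, 0, 0],
    [0, 0, 0],
    [0, 0, 0],
    [0, 0, 0],
    [0, 0, 0],
    [0, 0, 0],
    [0, 0, 0],
    [0, 0, 0],
  ],
  travel=[
    [0, 0, 0],
    [0, 0, 0],
    [0, 0, 0],
    [0, 0, 0],
    [0, 0, 0],
    [0, 0, 0],
    [0, 0, 0],
    [0, 0, 0],
  ],
  claw=[0.45, 0.4, 0.35, 0.3, 0.25, 0.25, 0.25, 0.25],
)

```text
time_s: 6.85
position: [522.6, -36.9, 14.4]
tcp_rot: [-3.087, -0.232, -0.404]
force: [0.7, -0.7, 0.2]
gripper_width: 69.0
finger_force: 0.0
```

Call:
apply_moves(
  rot=[
    [0, 0, 0],
    [0, 0, 0],
    [0, 0, 0],
    [0, 0, 0],
    [0, 0, 0],
    [0, 0, 0],
    [0, 0, 0],
    [0, 0, 0],
  ],
  travel=[
    [0, 0, -0.02],
    [0, 0, -0.05],
    [0, 0, -0.09],
    [0, 0, -0.13],
    [0, 0, -0.17],
    [0, 0, -0.21],
    [0, 0, -0.25],
    [0, 0, -0.25],
  ],
  claw=[0.25, 0.25, 0.25, 0.25, 0.25, 0.25, 0.25, 0.25],
)

```text
time_s: 7.65
position: [461.2, -47.2, 261.3]
tcp_rot: [-3.09, -0.231, -0.419]
force: [1.0, 0.1, -0.4]
gripper_width: 69.1
finger_force: 0.0
```

Run:
```python
from h import *
snap('wrist','w3.png'); c=load('w3.png'); print(get_obs()['position'])
print(proj(c,[517.5,-37.6,58]),proj(c,[536.3,-35,72]),proj(c,[620.5,-22.3,212]))
```

```text
[460.1618 -47.0779 258.6716]
[251.5555 170.1566] [251.7115 153.2726] [251.451   13.2947]
```

View pics/w3.png

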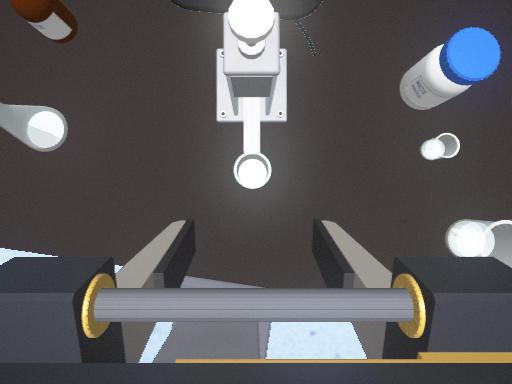

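The beaker stands at wrist pixel (252,170), as predicted, with its rim under the lip. The knob at (251,14) also matches. Next I move above the knob.

Run:
```python
from h import *
delta([620.5,-22.3,240],.15)
```

```text
travel [ 0.1517 -0.0008  0.0605] rot [ 0.0036 -0.2652 -0.0008] pos [460.1618 -47.0779 258.6716]
```

Call:
apply_moves(
  rot=[
    [0, -0.05, 0],
    [0, -0.15, 0],
    [0, -0.265, 0],
    [0, -0.265, 0],
    [0, -0.265, 0],
    [0, -0.265, 0],
    [0, -0.265, 0],
    [0, -0.265, 0],
  ],
  travel=[
    [0.03, 0, 0.01],
    [0.065, 0, 0.024],
    [0.1, 0, 0.04],
    [0.135, -0.001, 0.053],
    [0.152, -0.001, 0.06],
    [0.152, -0.001, 0.06],
    [0.152, -0.001, 0.06],
    [0.152, -0.001, 0.06],
  ],
  claw=[1, 1, 1, 1, 1, 1, 1, 1],
)

```text
time_s: 8.5
position: [618.2, -21.5, 236.5]
tcp_rot: [3.132, 0.235, -0.01]
force: [0.1, -0.2, 0.7]
gripper_width: 6.9
finger_force: 0.0
```

Call:
apply_moves(
  rot=[
    [0, 0, 0],
    [0, 0, 0],
    [0, 0, 0],
    [0, 0, 0],
    [0, 0, 0],
    [0, 0, 0],
    [0, 0, 0],
    [0, 0, 0],
  ],
  travel=[
    [0, 0, 0],
    [0, 0, 0],
    [0, 0, 0],
    [0, 0, 0],
    [0, 0, 0],
    [0, 0, 0],
    [0, 0, 0],
    [0, 0, 0],
  ],
  claw=[1, 1, 1, 1, 1, 1, 1, 1],
)

```text
time_s: 9.3
position: [619.4, -21.2, 237.0]
tcp_rot: [3.132, 0.235, -0.008]
force: [0.4, -1.1, -0.3]
gripper_width: 0.8
finger_force: 0.0
```

Run:
```python
from h import *
delta([620.5,-22.3,215],.15); print(get_obs()['force'])
snap('wrist','w4.png'); print(get_obs()['force'])
```

```text
travel [0.001  0.0013 0.022 ] rot [-0.      0.0051 -0.0002] pos [619.4137 -21.1898 236.9962]
[ 0.4057 -1.1112 -0.2559]
[-1.0543 -0.1153 -0.6721]
```

View pics/w4.png

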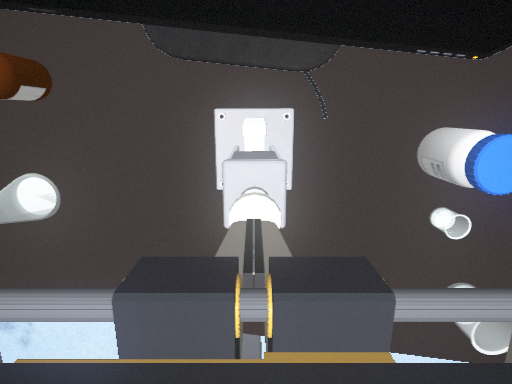

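The closed fingers line up over the knob at about (254,210), and nothing else is in the way. Now down to the knob.

Call:
apply_moves(
  rot=[
    [0, 0, 0],
    [0, 0, 0],
    [0, 0, 0],
    [0, 0, 0],
    [0, 0, 0],
    [0, 0, 0],
  ],
  travel=[
    [0.001, 0.001, 0.008],
    [0.001, 0.001, 0.016],
    [0.001, 0.001, 0.021],
    [0.001, 0.001, 0.021],
    [0.001, 0.001, 0.021],
    [0.001, 0.001, 0.021],
  ],
  claw=[1, 1, 1, 1, 1, 1],
)

```text
time_s: 9.95
position: [620.6, -22.0, 216.3]
tcp_rot: [3.132, 0.235, -0.007]
force: [0.5, -0.6, -0.6]
gripper_width: 0.2
finger_force: 0.0
```

Call:
apply_moves(
  rot=[
    [0, 0, 0],
    [0, 0, 0],
    [0, 0, 0],
    [0, 0, 0],
    [0, 0, 0],
    [0, 0, 0],
    [0, 0, 0],
    [0, 0, 0],
  ],
  travel=[
    [0, 0, 0.002],
    [0, 0, 0.004],
    [0, 0, 0.006],
    [0, 0, 0.008],
    [0, 0, 0.01],
    [0, 0, 0.011],
    [0, 0, 0.012],
    [0, 0, 0.012],
  ],
  claw=[1, 1, 1, 1, 1, 1, 1, 1],
)

```text
time_s: 10.75
position: [620.6, -22.0, 204.1]
tcp_rot: [3.132, 0.235, -0.007]
force: [-0.3, 0.2, 3.6]
gripper_width: 0.4
finger_force: 1.9
```

Call:
apply_moves(
  rot=[
    [0, 0, 0],
    [0, 0, 0],
    [0, 0, 0],
    [0, 0, 0],
    [0, 0, 0],
    [0, 0, 0],
    [0, 0, 0],
  ],
  travel=[
    [0, 0, 0.001],
    [0, 0, 0.002],
    [0, 0, 0.003],
    [0, 0, 0.004],
    [0, 0, 0.005],
    [0, 0, 0.0055],
    [0, 0, 0.0055],
  ],
  claw=[1, 1, 1, 1, 1, 1, 1],
)

```text
time_s: 11.45
position: [620.6, -22.1, 198.7]
tcp_rot: [3.132, 0.235, -0.007]
force: [-0.5, -0.2, 6.2]
gripper_width: 0.5
finger_force: 2.6
```

Call:
apply_moves(
  rot=[
    [0, 0, 0],
    [0, 0, 0],
    [0, 0, 0],
  ],
  travel=[
    [0, 0, 0.0004],
    [0, 0, 0.0008],
    [0, 0, 0.0008],
  ],
  claw=[1, 1, 1],
)

```text
time_s: 11.75
position: [620.6, -22.1, 198.0]
tcp_rot: [3.132, 0.235, -0.007]
force: [-1.1, -0.2, 4.7]
gripper_width: 0.3
finger_force: 2.7
```

Call:
apply_moves(
  rot=[
    [0, 0, 0],
    [0, 0, 0],
    [0, 0, 0],
  ],
  travel=[
    [0, 0, 0.0004],
    [0, 0, 0.0007],
    [0, 0, 0.0007],
  ],
  claw=[1, 1, 1],
)

```text
time_s: 12.05
position: [620.6, -22.1, 197.3]
tcp_rot: [3.132, 0.235, -0.007]
force: [0.4, -0.3, 5.6]
gripper_width: -0.1
finger_force: 2.9
```

Call:
apply_moves(
  rot=[
    [0, 0, 0],
    [0, 0, 0],
    [0, 0, 0],
  ],
  travel=[
    [0, 0, 0.0003],
    [0, 0, 0.0006],
    [0, 0, 0.0006],
  ],
  claw=[1, 1, 1],
)

```text
time_s: 12.35
position: [620.6, -22.1, 196.8]
tcp_rot: [3.132, 0.235, -0.007]
force: [-0.5, -0.2, 5.9]
gripper_width: 0.2
finger_force: 3.0
```

Call:
apply_moves(
  rot=[
    [0, 0, 0],
    [0, 0, 0],
    [0, 0, 0],
  ],
  travel=[
    [0, 0, 0.0003],
    [0, 0, 0.0006],
    [0, 0, 0.0006],
  ],
  claw=[1, 1, 1],
)

```text
time_s: 12.65
position: [620.6, -22.1, 196.5]
tcp_rot: [3.132, 0.235, -0.007]
force: [-0.9, -0.6, 7.6]
gripper_width: 0.2
finger_force: 3.8
```

Call:
apply_moves(
  rot=[
    [0, 0, 0],
    [0, 0, 0],
    [0, 0, 0],
  ],
  travel=[
    [0, 0, 0.0002],
    [0, 0, 0.0004],
    [0, 0, 0.0004],
  ],
  claw=[1, 1, 1],
)

```text
time_s: 12.95
position: [620.6, -22.0, 196.4]
tcp_rot: [3.132, 0.235, -0.007]
force: [-1.1, -0.6, 9.2]
gripper_width: 0.2
finger_force: 4.6
```

Call:
apply_moves(
  rot=[
    [0, 0, 0],
    [0, 0, 0],
    [0, 0, 0],
    [0, 0, 0],
  ],
  travel=[
    [0, 0, 0.0004],
    [0, 0, 0.0008],
    [0, 0, 0.0012],
    [0, 0, 0.0012],
  ],
  claw=[1, 1, 1, 1],
)

```text
time_s: 13.35
position: [620.7, -22.1, 196.1]
tcp_rot: [3.132, 0.235, -0.006]
force: [-3.2, -0.3, 13.3]
gripper_width: 0.5
finger_force: 6.9
```

Call:
apply_moves(
  rot=[
    [0, 0, 0],
    [0, 0, 0],
    [0, 0, 0],
    [0, 0, 0],
    [0, 0, 0],
  ],
  travel=[
    [0, 0, 0],
    [0, 0, 0],
    [0, 0, 0],
    [0, 0, 0],
    [0, 0, 0],
  ],
  claw=[1, 1, 1, 1, 1],
)

```text
time_s: 13.85
position: [620.7, -22.0, 196.1]
tcp_rot: [3.132, 0.235, -0.006]
force: [-3.2, 0.5, 13.4]
gripper_width: 0.6
finger_force: 6.9
```

Call:
apply_moves(
  rot=[
    [0, 0, 0],
    [0, 0, 0],
    [0, 0, 0],
    [0, 0, 0],
    [0, 0, 0],
  ],
  travel=[
    [0, 0, 0],
    [0, 0, 0],
    [0, 0, 0],
    [0, 0, 0],
    [0, 0, 0],
  ],
  claw=[1, 1, 1, 1, 1],
)

```text
time_s: 14.35
position: [620.7, -22.1, 196.1]
tcp_rot: [3.132, 0.235, -0.006]
force: [-3.6, -0.4, 13.8]
gripper_width: 0.3
finger_force: 6.9
```

Call:
apply_moves(
  rot=[
    [0, 0, 0],
    [0, 0, 0],
    [0, 0, 0],
    [0, 0, 0],
    [0, 0, 0],
    [0, 0, 0],
    [0, 0, 0],
    [0, 0, 0],
  ],
  travel=[
    [0, 0, -0.004],
    [0, 0, -0.009],
    [0, 0, -0.015],
    [0, 0, -0.025],
    [0, 0, -0.04],
    [0, 0, -0.06],
    [0, 0, -0.07],
    [0, 0, -0.07],
  ],
  claw=[1, 1, 1, 1, 1, 1, 1, 1],
)

```text
time_s: 15.15
position: [621.4, -21.9, 266.1]
tcp_rot: [3.132, 0.235, -0.003]
force: [0.6, 0.2, 0.2]
gripper_width: 0.5
finger_force: 0.0
```

Run:
```python
from h import *
snap('wrist','w5.png');snap('scene','s5.png');snap('side','d5.png')
a=cv2.resize(cv2.imread('pics/d5.png')[150:270,190:310],None,fx=3,fy=3,interpolation=2); b=cv2.resize(cv2.imread('pics/w5.png'),(440,330))
s=cv2.resize(cv2.imread('pics/s5.png')[150:260,210:310],None,fx=2.3,fy=2.3,interpolation=2)
o=np.zeros((600,800,3),np.uint8);o[:360,:360]=a;o[:330,360:]=b;o[340:340+s.shape[0],400:400+s.shape[1]]=s
cv2.imwrite('pics/c5.png',o); print(get_obs()['position'],get_obs()['force'])
```

```text
[620.0902 -22.1999 263.4105] [ 0.203   0.2529 -0.8483]
```

View pics/c5.png

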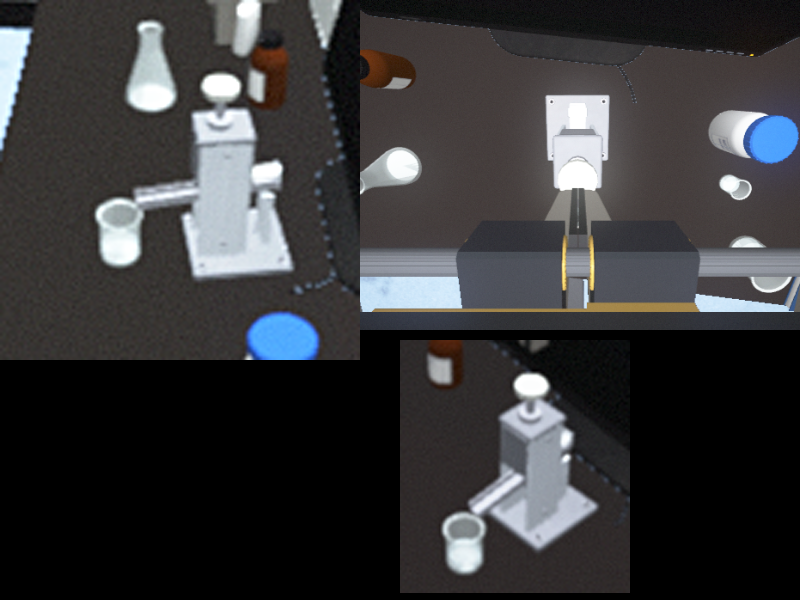

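The plunger has sprung back: the knob is up at about (221,85) in the side crop. The beaker stands under the lip, but the ball isn't resolvable. I'll move back for a close look into the beaker.

Call:
apply_moves(
  rot=[
    [0, 0, 0],
    [0, 0, 0],
    [0, 0, 0],
    [0, 0, 0],
    [0, 0, 0],
    [0, 0, 0],
    [0, 0, 0],
  ],
  travel=[
    [-0.04, 0, 0],
    [-0.08, 0, 0],
    [-0.12, 0, 0.01],
    [-0.15, 0, 0.03],
    [-0.15, 0, 0.05],
    [-0.15, 0, 0.05],
    [-0.15, 0, 0.05],
  ],
  claw=[1, 1, 1, 1, 1, 1, 1],
)

```text
time_s: 16.0
position: [472.3, -44.3, 214.9]
tcp_rot: [-3.133, -0.235, 0.009]
force: [0.3, -0.3, 0.6]
gripper_width: 0.7
finger_force: 0.0
```

Run:
```python
from h import *
im,c=snap('wrist','w6.png'); u,v=proj(c,[517.5,-37.6,30]).astype(int); print(u,v)
a=cv2.imread('pics/w6.png')[max(v-50,0):v+50,u-60:u+60]
a=np.uint8(np.clip(255*(a/255.)**2.5,0,255))
cv2.imwrite('pics/c6.png',cv2.resize(a,None,fx=6,fy=6,interpolation=2))
```

```text
253 134
```

View pics/c6.png

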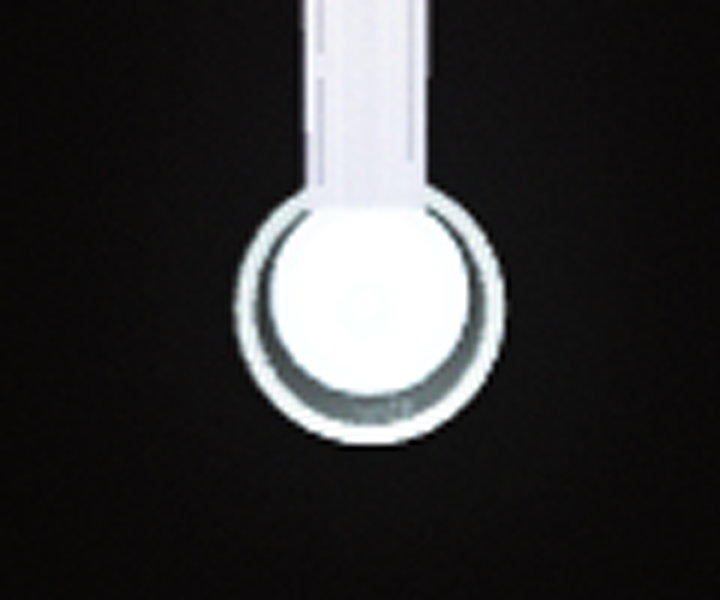

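The beaker sits centred below the lip, around crop (368,310). Its floor is saturated, apart from a faint mark near (365,300), so I'll stretch the contrast.

Run:
```python
from h import *
c6=load('w6.png');c3=load('w3.png'); T=[]
for f,c in(('w6.png',c6),('w3.png',c3)):
    u,v=proj(c,[517.5,-37.6,10]).round().astype(int)
    a=cv2.imread('pics/'+f)[v-22:v+24,u-25:u+25].astype(float)
    a=np.uint8(np.clip((a-215)*255/40,0,255)); T.append(cv2.resize(a,None,fx=8,fy=8,interpolation=0)[:368,:400])
for f,c in(('s5.png',load('s5.png')),('d5.png',load('d5.png'))):
    u,v=proj(c,[517.5,-37.6,25]).round().astype(int)
    T.append(cv2.resize(cv2.imread('pics/'+f)[v-14:v+15,u-25:u+25],None,fx=8,fy=8,interpolation=0))
cv2.imwrite('pics/c7.png',np.vstack([np.hstack(T[:2]),np.hstack(T[2:])]))
```

```text
(no output)
```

View pics/c7.png

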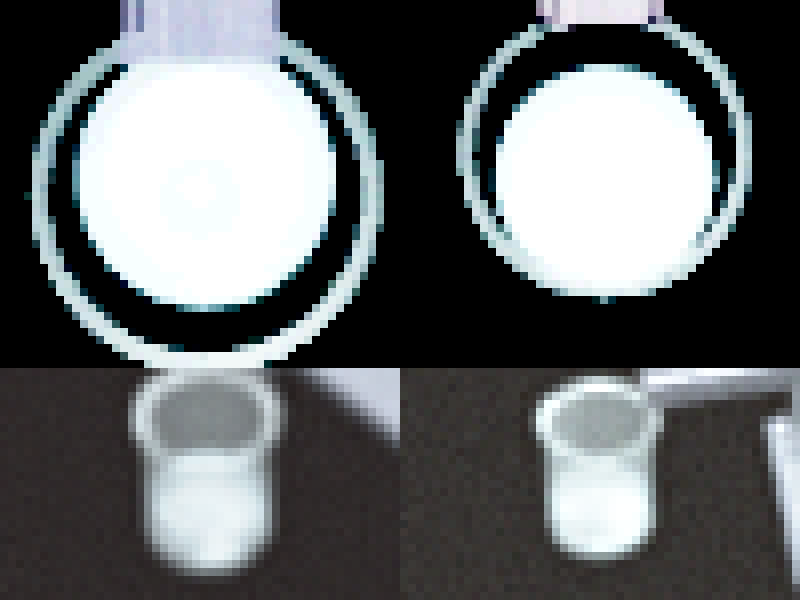

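In the stretched wrist crop, a faint ring about 9 px across shows at (198,197) on the beaker floor. That fits one 12 mm ball, and it is absent in the picture from before the press. The arm is clear of everything, so I'm handing in.

```bash
python3 -c "
from workcell import robot
print(robot.sign_off())"
```

```text
the job is handed in; nothing more can be done
None
```

The job is handed in: the beaker stands at the drop point, the plunger was pressed once onto its stop at about 14 N for just over a second and sprang back, and the last picture shows one ball in the beaker (a faint mark, but not there before the press).

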